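# Tamp the float blanks level in the sloping box

### The arm

A 6-joint arm with a two-finger parallel gripper is mounted at the origin on the work surface. World frame = base frame: x ahead of the robot, y to its left, z up, the work surface at z = 0. Lengths are in m, angles in rad, forces in N, time in s.
With the tool pointing down it reaches from about 0.35 to 0.8 m from the base axis. Payload 7.3 kg.
Tool frame: the origin (TCP) lies at the very end of the fingers, on their centre line; the grasp point (between the pads) lies 19 mm behind it (ctrl.tcp_to_grasp is the distance from the TCP to the grasp point, in m); z points along the fingers, y is the line along which they close (so a half turn about z gives the same grasp; the last joint's range is limited). The gripper opens to 85 mm and grips with 20 to 120 N. Pads are 22 mm wide; open, the fingers measure 114 mm over their backs; the gripper's body (76 mm by 85 mm) begins 54 mm behind the grasp point. The pads swing forward as they close: fully open they stand 13 mm farther back than shut.
Start: joints at [1.021, 0.342, 1.524, -0, 1.275, -0.146], TCP at [0.206, 0.483, 0.231] pointing down, gripper open.
Joint ranges: [-2.53, 2.53], [-0.77, 2.02], [0.04, 2.7], [-1, 4.14], [0.28, 2.66], [-3.11, 3.11]. Speed limits (rad/s): [2.57, 2.57, 3.14, 3.14, 3.14, 3.14].

### API

Orientations are given as a unit quaternion [w, x, y, z].
In Python, from station import ctrl gives the robot as it stands. The module is installed in compiled form; this text tells all that it offers.
- The arm moves only by the shell command python3 -m jog 'ROWS' [FORCE]. ROWS is JSON, a list that holds one entry, the list of rows, each a list of 7 numbers: the turn, a rotation vector about the tool's x, y, z in rad, then the shift along the tool's x, y, z in cm, then the opening in per cent of the stroke, from 0 (shut) to 100 (fully open). In form: [[[rx, ry, rz, dx, dy, dz, grip], ...]]. A call has 1 to 8 rows; each row shifts and turns the commanded pose from where the row before left it, along the tool's axes as they then stand; what a row does not reach is not made up. A row lasts 1/8 s, in which the tool goes at most 62.5 mm and 10.7 degrees, less where a joint would pass 70% of its speed; a pose out of reach is approached as far as the arm can. A call with a gripper value outside its range is refused whole. The fingers move at their own pace and stop on an object; FORCE is the grip in N (left out, the last holds). Time passes only in rows, so rows that do not move let the fingers close. It gives the time, the measured TCP pose, the force, the opening and the grip force at its end, in the units of the state.
- ctrl.get_state(): the state, without advancing time (a new reading comes with each control period).
- ctrl.camera(name): name is "scene" or "top" or "wrist"; returns a dict with "frame" (420x560x3 uint8, blue, green, red), "z_map" (420x560 float32, m along the optical axis (not along the pixel's ray), 0 where there is no reading), "fovy" (degrees; the focal length in pixels is half the picture's height over the tangent of half this angle, whatever the lens; pixels are square), "cx", "cy" (the principal point, pixels), "R" (3x3) and "t" (3): a world point X has camera coordinates R X + t. Camera axes: x right, y down, z forward; pixel columns grow to the right and rows downward; lengths in m; the calibration is good to about 2 mm. A picture is of the moment at which its call begins.
- ctrl.finish_job(): hands the job in; it is judged then, once.
Trained networks look in a picture, given as the dict that the camera call returned (one of the last four; its "shot" number tells which), for a name from the list of things; names that differ only in an ending like _2 or _b are one class to them, and where a whole thing is asked for, a point or a joint stands for the part that bears it (a point fixed in the world has none). Each returns a list of dicts, best first, with "p" (0 to 1); they miss things now and then, are a little off and sometimes report something else, mostly with a low value. They report only what shows in the picture. A call takes as long as a camera call. They do not tell look-alikes from the thing itself.
- ctrl.spot_in(picture, name): "point" ([x, y, z] in m, in the coordinates of the camera as it stood for that picture, good to about 4 mm: the middle of the surface that is visible of it).
- ctrl.mark_of(picture, name): "point" ([x, y, z] in m, in the coordinates of the camera as it stood for that picture, good to about 4 mm: a listed point, or the origin of a listed thing).
The state is a dict: "clock": time; "joint_pos": joint angles; "dq": joint speeds; "tau": joint torques, N m; "tool_pos": TCP position; "tool_rot": TCP orientation; "contact_force": force on the tool from outside, world axes, zero at the start; "wrist_torque": the same for the moment, N m; "width": opening from 0.0 (shut) to 1.0 (fully open); "grip_force": force on a finger pad.
Only numpy, scipy, OpenCV 4.12 (cv2) and the standard library are available. Lean on these libraries where they do the work, as an engineer would, in place of code of your own. Each camera call takes 0.05 s, during which the arm holds its last target. There are 200 camera calls.

### The job

Two of the round cork floats in the sloping plywood box ride up above its rim, so its lid will not go on. Take the wooden tamper by its grip and, keeping its flat face square to the box floor, press the floats down until all eight lie level under the rim, then lean on the level bed for a second with about 15 N to settle it; do not crush a float with more than 50 N or push any with the fingers. Stand the tamper back flat on the bench, let go, and leave the spool, tin and pliers where they are.

Things in the scene. Friction and masses are not known exactly. Their poses are not given: they have to be found in the camera images.
- box: open plywood box fixed on a sloping stand: inside 230 mm (x) by 156 mm (y), 72 mm deep, walls 9 mm. Origin at the centre of the inner floor, z square to the floor, out of the mouth; rim at z = 72 mm. It leans 30 degrees towards the robot: -x is the low end, near the robot, +x the high end. A bedded float has its centre at z = 30 mm, its top at 60 mm
- stand_mid (a point): middle of the foot, at bench height, of the fixed wooden stand under the box, 270 x 190 mm, turned as the box is; lip and box reach 215 mm above the bench at the high end
- float0: one of eight alike varnished cork balls (float blanks), 60 mm across, about 30 g, slippery; origin at its centre. At the start six lie in three rows of two, slid to the low end, and two ride on top between the rows: see which from the positions. Pressed square to the floor with 5 to 18 N a riding float wedges down and drives the rows apart up the slope; its own weight is not enough
- float1: another of the eight floats, as float0; origin at its centre
- float2: another of the eight floats, as float0; origin at its centre
- float3: another of the eight floats, as float0; origin at its centre
- float4: another of the eight floats, as float0; origin at its centre
- float5: another of the eight floats, as float0; origin at its centre
- float6: another of the eight floats, as float0; origin at its centre
- float7: another of the eight floats, as float0; origin at its centre
- tamper: wooden tamper, about 0.3 kg, standing on the bench: flat square face board 100 x 100 x 16 mm, on it a foot 44 (x) by 84 (y) mm, 10 mm high, on that an upright flat-sided grip 26 mm thick (x), 66 mm wide (y), its top 108 mm above the face. Origin at the centre of the flat under face, z up along the grip
- tamper_grip (a point): middle of the tamper's grip, where to hold it: 78 mm above the centre of the flat under face, 30 mm under the grip's top end; axes as the tamper's (x is the 26 mm thickness, y the 66 mm width, z up)
- spool: bystander: thread spool standing on end, diameter 60 mm, 62 mm high; origin under its centre
- tin: bystander: round tin with a lid, diameter 69 mm, 72 mm high; origin under its centre
- pliers: bystander: pliers lying flat, about 190 x 70 mm, 16 mm high, jaws towards its +x; origin at about the middle, on the bench
Mind the look-alikes: they are no part of the job. Several things have the shape of the tamper; the one meant has the colours described above.

How it is judged:
On the way:
1. with all eight floats lying under the rim, the tamper, its face square to the box floor within 10 degrees, leans on them with at least 4 N on one of them ((contact force between tamper and float0 above 4 N or contact force between tamper and float1 above 4 N or contact force between tamper and float2 above 4 N or contact force between tamper and float3 above 4 N or contact force between tamper and float4 above 4 N or contact force between tamper and float5 above 4 N or contact force between tamper and float6 above 4 N or contact force between tamper and float7 above 4 N) and angle between the z axis of tamper and the z axis of box, either way round below 0.17 rad and z of float0 in the frame of box between 0.02 and 0.04 m and x of float0 in the frame of box between -0.115 and 0.115 m and y of float0 in the frame of box between -0.078 and 0.078 m and z of float1 in the frame of box between 0.02 and 0.04 m and x of float1 in the frame of box between -0.115 and 0.115 m and y of float1 in the frame of box between -0.078 and 0.078 m and z of float2 in the frame of box between 0.02 and 0.04 m and x of float2 in the frame of box between -0.115 and 0.115 m and y of float2 in the frame of box between -0.078 and 0.078 m and z of float3 in the frame of box between 0.02 and 0.04 m and x of float3 in the frame of box between -0.115 and 0.115 m and y of float3 in the frame of box between -0.078 and 0.078 m and z of float4 in the frame of box between 0.02 and 0.04 m and x of float4 in the frame of box between -0.115 and 0.115 m and y of float4 in the frame of box between -0.078 and 0.078 m and z of float5 in the frame of box between 0.02 and 0.04 m and x of float5 in the frame of box between -0.115 and 0.115 m and y of float5 in the frame of box between -0.078 and 0.078 m and z of float6 in the frame of box between 0.02 and 0.04 m and x of float6 in the frame of box between -0.115 and 0.115 m and y of float6 in the frame of box between -0.078 and 0.078 m and z of float7 in the frame of box between 0.02 and 0.04 m and x of float7 in the frame of box between -0.115 and 0.115 m and y of float7 in the frame of box between -0.078 and 0.078 m), for 0.5 s.
At the end, for the whole second after the job is handed in: All eight floats lie in the box with their centres less than 40 mm above its inner floor (bedded is 30 mm, so none stands above the rim) and at rest; the tamper stands released on its flat face on the bench, upright within 3 degrees, at rest (z of float0 in the frame of box between 0.02 and 0.04 m and x of float0 in the frame of box between -0.115 and 0.115 m and y of float0 in the frame of box between -0.078 and 0.078 m and z of float1 in the frame of box between 0.02 and 0.04 m and x of float1 in the frame of box between -0.115 and 0.115 m and y of float1 in the frame of box between -0.078 and 0.078 m and z of float2 in the frame of box between 0.02 and 0.04 m and x of float2 in the frame of box between -0.115 and 0.115 m and y of float2 in the frame of box between -0.078 and 0.078 m and z of float3 in the frame of box between 0.02 and 0.04 m and x of float3 in the frame of box between -0.115 and 0.115 m and y of float3 in the frame of box between -0.078 and 0.078 m and z of float4 in the frame of box between 0.02 and 0.04 m and x of float4 in the frame of box between -0.115 and 0.115 m and y of float4 in the frame of box between -0.078 and 0.078 m and z of float5 in the frame of box between 0.02 and 0.04 m and x of float5 in the frame of box between -0.115 and 0.115 m and y of float5 in the frame of box between -0.078 and 0.078 m and z of float6 in the frame of box between 0.02 and 0.04 m and x of float6 in the frame of box between -0.115 and 0.115 m and y of float6 in the frame of box between -0.078 and 0.078 m and z of float7 in the frame of box between 0.02 and 0.04 m and x of float7 in the frame of box between -0.115 and 0.115 m and y of float7 in the frame of box between -0.078 and 0.078 m and linear speed of each of float0, float1, float2, float3, float4, float5, float6, float7, tamper below 0.02 m/s and angle between tamper's own z axis and vertical below 0.06 rad and height (world z) of tamper between -0.006 and 0.006 m); the robot touches nothing.
It fails at once if a finger or the arm pushes on a float (they are to be pressed with the tamper) (contact force between any of the fingers, the arm and float0 above 1 N or contact force between any of the fingers, the arm and float1 above 1 N or contact force between any of the fingers, the arm and float2 above 1 N or contact force between any of the fingers, the arm and float3 above 1 N or contact force between any of the fingers, the arm and float4 above 1 N or contact force between any of the fingers, the arm and float5 above 1 N or contact force between any of the fingers, the arm and float6 above 1 N or contact force between any of the fingers, the arm and float7 above 1 N).
It fails at once if the tamper presses on one float with more than 50 N (hammered or crushed) (contact force between tamper and float0 above 50 N or contact force between tamper and float1 above 50 N or contact force between tamper and float2 above 50 N or contact force between tamper and float3 above 50 N or contact force between tamper and float4 above 50 N or contact force between tamper and float5 above 50 N or contact force between tamper and float6 above 50 N or contact force between tamper and float7 above 50 N).
It fails at once if the spool, the tin or the pliers are pushed away by more than 25 mm or tipped over (distance of any of spool, tin, pliers from where it was at the start of the episode above 0.025 m or angle between any of spool, tin, pliers's own z axis and vertical above 0.35 rad).
It also fails if it takes over 72 s, if anything falls off the work surface, if the arm or the gripper's body presses on something with over 40 N, if the wrist force passes 120 N, or if a joint passes its speed limit or range.

## Working session

There is one attempt and no reset: what is moved stays moved. The work goes in short steps, Python scripts to look and compute and a shell command to move; the robot and the scene stay as the last step left them, time stands still between calls to the robot, and variables do not carry over. Pictures are saved under pics/ and viewed, at most 10 in all, crops included, and the job is handed in when it is done.

```bash
mkdir -p pics; cat > h.py <<'E'
import numpy as np, cv2
from scipy.spatial.transform import Rotation as Ro
from station import ctrl
def w(p,c): return np.array(c["R"]).T@(np.array(p)-np.array(c["t"]))
def cloud(c):
    z=c["z_map"]; H,W=z.shape; f=H/2/np.tan(np.radians(c["fovy"])/2)
    v,u=np.mgrid[:H,:W]
    P=np.stack([(u-c["cx"])/f*z,(v-c["cy"])/f*z,z],-1)
    return (P-np.array(c["t"]))@np.array(c["R"])
def pix(X,c):
    f=c["frame"].shape[0]/2/np.tan(np.radians(c["fovy"])/2); q=np.array(c["R"])@X+np.array(c["t"])
    return np.round([c["cx"]+f*q[0]/q[2],c["cy"]+f*q[1]/q[2]]).astype(int)
def tool():
    s=ctrl.get_state(); q=s["tool_rot"]; return np.array(s["tool_pos"]),Ro.from_quat([q[1],q[2],q[3],q[0]]),s
E
python3 - <<'E'
from h import *
ims=[]
for n in("top","scene"):
    c=ctrl.camera(n); ims.append(c["frame"])
    np.savez(n,**{k:v for k,v in c.items()})
    for k in("box","stand_mid","float0","tamper","tamper_grip","spool","tin","pliers"):
        for d in ctrl.mark_of(c,k)[:10]:
            X=w(d["point"],c)
            print(n,k,round(d["p"],2),X.round(3),pix(X,c))
cv2.imwrite("pics/a.png",ims[0]);cv2.imwrite("pics/b.png",ims[1])
p,R,s=tool(); print(p,R.as_matrix().round(3),s["width"],s["clock"],s["contact_force"])
E
```

```text
top box 0.68 [0.555 0.144 0.09 ] [193 170]
top stand_mid 0.7 [0.521 0.188 0.105] [176 181]
top stand_mid 0.67 [0.575 0.095 0.132] [209 159]
top float0 0.91 [0.538 0.145 0.134] [190 173]
top float0 0.85 [0.519 0.189 0.103] [176 182]
top float0 0.84 [0.483 0.139 0.107] [194 195]
top float0 0.79 [0.464 0.186 0.073] [179 203]
top float0 0.77 [0.575 0.093 0.135] [209 159]
top float0 0.74 [ 0.425  0.449 -0.001] [ 95 220]
top float0 0.73 [0.521 0.094 0.104] [211 181]
top float0 0.59 [0.473 0.089 0.077] [214 199]
top float0 0.59 [0.569 0.196 0.134] [170 162]
top tamper 0.85 [ 0.268 -0.333  0.002] [363 268]
top tamper 0.67 [ 0.435 -0.6   -0.004] [451 209]
top tamper 0.55 [ 0.461 -0.383  0.003] [378 202]
top tamper_grip 0.96 [ 0.268 -0.331  0.076] [368 270]
top tamper_grip 0.96 [ 0.64  -0.402  0.077] [389 136]
top tamper_grip 0.93 [ 0.463 -0.383  0.078] [385 199]
top tamper_grip 0.78 [ 0.434 -0.596  0.073] [461 208]
top spool 0.55 [ 0.434 -0.249 -0.003] [333 212]
top tin 0.65 [ 0.589 -0.25   0.004] [331 160]
top pliers 0.78 [0.426 0.452 0.   ] [ 94 220]
top pliers 0.32 [0.486 0.14  0.108] [194
[... 521 characters left out ...]
 -0.005] [181 196]
scene tamper 0.74 [ 0.272 -0.336  0.004] [284 165]
scene tamper 0.62 [ 0.434 -0.604  0.002] [209 140]
scene tamper 0.58 [ 0.461 -0.39   0.003] [230 176]
scene tamper_grip 0.8 [ 0.436 -0.603  0.078] [206 125]
scene tamper_grip 0.74 [ 0.46  -0.39   0.077] [228 160]
scene tamper_grip 0.68 [ 0.645 -0.403  0.076] [175 179]
scene spool 0.83 [ 0.438 -0.25  -0.001] [256 199]
scene tin 0.91 [ 0.588 -0.252  0.002] [215 216]
scene tin 0.16 [ 0.459 -0.387  0.078] [228 160]
scene pliers 0.81 [0.426 0.45  0.003] [402 369]
[0.20624866 0.48280214 0.23132853] [[-0.92   0.393  0.   ]
 [ 0.393  0.92   0.   ]
 [ 0.     0.    -1.   ]] 1.002288072463477 0.9 [-0.05246245 -0.11635319  0.27929782]
```

View pics/a.png

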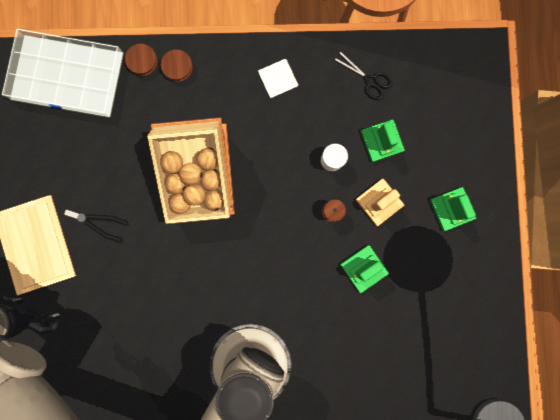

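View pics/b.png

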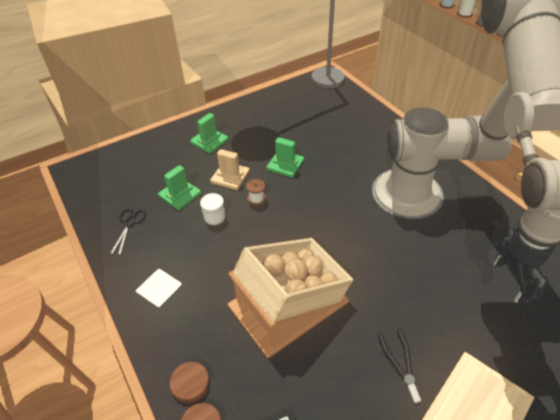

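Top view: the wooden tamper is at (381,202), with green look-alikes around it. The spool is at (333,211) and the tin at (334,157). The riding floats are at (190,173) and (194,195). Next I measure the yaws and the box frame from depth.

```bash
python3 - <<'E'
from h import *
c=dict(np.load("top.npz",allow_pickle=True)); c={k:(v if v.ndim else v.item()) for k,v in c.items()}
P=cloud(c)
def rect(m,n):
    q=P[m][:,:2].astype(np.float32)*1000
    print(n,len(q),q.mean(0).round(1),[np.round(x,1) for x in cv2.minAreaRect(q)])
d=np.hypot(P[...,0]-.462,P[...,1]+.386); z=P[...,2]; ok=c["z_map"]>0
rect((d<.09)&(z>.1)&(z<.116)&ok,"griptop")
rect((d<.085)&(z>.008)&(z<.02)&ok,"board")
rect((d<.085)&(z>.008)&(z<.12)&ok,"all")
# box: search over pose so that rim points fit
m=(np.hypot(P[...,0]-.55,P[...,1]-.144)<.22)&(z>.03)&ok
Q=P[m]
best=None
from scipy.optimize import minimize
def fr(yaw): return (Ro.from_euler('z',yaw)*Ro.from_euler('y',-30,degrees=True))
def pts(p): return fr(p[3]).inv().apply(Q-p[:3])
def cost(p):
    L=pts(p); ax=np.abs(L[:,0]);ay=np.abs(L[:,1])
    rim=(np.abs(L[:,2]-.072)<.004)
    inring=((ax<.124)&(ay<.087))&((ax>.115)|(ay>.078))
    return -np.sum(rim&inring)+1.0*np.sum(rim&~inring)
from scipy.optimize import differential_evolution as DE
r=DE(cost,[(.53,.58),(.12,.17),(.07,.11),(-.3,.3)],seed=1,maxiter=200,popsize=20,tol=1e-8)
p=r.x; print("box",p.round(4),np.degrees(p[3]),r.fun)
L=pts(p)
rimm=(np.abs(L[:,2]-.072)<.005)&((np.abs(L[:,0])>.113)|(np.abs(L[:,1])>.076))&(np.abs(L[:,0])<.127)
print("rim z med",[np.median(L[rimm&s][:,2]).round(4) for s in(L[:,0]<-.112,L[:,0]>.112,L[:,1]>.076,L[:,1]<-.076)], L[rimm].min(0),L[rimm].max(0))
F=fr(p[3])
for n in("top","scene"):
    c=ctrl.camera(n)
    for D in ctrl.mark_of(c,"float0"): 
        if D["p"]>.3: print(n,round(D["p"],2),F.inv().apply(w(D["point"],c)-p[:3]).round(3))
E
```

```text
griptop 228 [ 460.  -383.7] [array([ 460.1, -384.3]), array([26.1, 65.4]), np.float64(35.3)]
board 698 [ 458.5 -380.7] [array([ 457.8, -381.3]), array([100.4, 108.9]), np.float64(36.4)]
all 1212 [ 458.5 -378.9] [array([ 457.8, -381.3]), array([100.4, 108.9]), np.float64(36.4)]
box [0.538  0.1473 0.1029 0.016 ] 0.9187373508824522 0.0
  return _methods._mean(a, axis=axis, dtype=dtype,
  ret = ret.dtype.type(ret / rcount)
Traceback (most recent call last):
ValueError: zero-size array to reduction operation minimum which has no identity
```

```bash
cat > box.py <<'E'
from h import *
from scipy.optimize import differential_evolution as DE
def fr(yaw): return (Ro.from_euler('z',yaw)*Ro.from_euler('y',-30,degrees=True))
if __name__=="__main__":
    c=ctrl.camera("top"); P=cloud(c); z=P[...,2]
    Q=P[(np.hypot(P[...,0]-.55,P[...,1]-.144)<.22)&(z>.03)&(c["z_map"]>0)]
    def pts(p): return fr(p[3]).inv().apply(Q-p[:3])
    def cost(p):
        L=pts(p); ax=np.abs(L[:,0]);ay=np.abs(L[:,1])
        rim=np.exp(-((L[:,2]-.072)/.003)**2)
        m=np.maximum(ax-.1195,ay-.0825)
        return -np.sum(rim*((np.abs(m)<.0045)*1.-.5*((np.abs(m)>.0045)&(np.abs(m)<.012))))
    r=DE(cost,[(.53,.58),(.12,.17),(.07,.11),(-.3,.3)],seed=1,maxiter=300,popsize=20,tol=1e-8)
    p=r.x; print("box",p.round(4),np.degrees(p[3]),r.fun)
    np.save("box.npy",p)
    F=fr(p[3])
    for n in("top","scene"):
        if n=="scene": c=ctrl.camera(n)
        for k in("float0","box"):
          for D in ctrl.mark_of(c,k): 
            if D["p"]>.3: print(n,k,round(D["p"],2),F.inv().apply(w(D["point"],c)-p[:3]).round(3))
E
python3 box.py
```

```text
box [0.5584 0.1449 0.0903 0.0707] 4.050550959996641 -676.1568024103939
top float0 0.84 [0.033 0.052 0.032]
top float0 0.84 [-0.001 -0.001  0.05 ]
top float0 0.77 [-0.024 -0.047  0.035]
top float0 0.72 [-0.027  0.047  0.031]
top float0 0.67 [-0.088 -0.048  0.031]
top float0 0.65 [-0.086  0.052  0.031]
top float0 0.63 [-0.057  0.003  0.049]
top float0 0.56 [ 0.034 -0.052  0.031]
top box 0.79 [ 0.    -0.003  0.001]
scene float0 0.76 [-0.026  0.044  0.034]
scene float0 0.69 [ 0.008 -0.005  0.052]
scene float0 0.68 [ 0.033 -0.048  0.027]
scene float0 0.64 [-0.09  -0.048  0.028]
scene float0 0.63 [0.035 0.045 0.03 ]
scene float0 0.6 [-0.055 -0.006  0.051]
scene float0 0.51 [-0.083  0.045  0.03 ]
scene float0 0.41 [-0.025 -0.05   0.029]
scene box 0.66 [-0.001  0.001  0.002]
```

```bash
cat > plan.py <<'E'
# plan.py: waypoints (pos, Rotation, nrows) -> rows in tool axes
from h import *
def plan(wps,start=None):
    p,R,s=tool() if start is None else (*start,None)
    for q,T,n in wps:
        dr=(R.inv()*T).as_rotvec()/n; 
        print("from",p.round(3),"n",n)
        for i in range(n):
            d=R.inv().apply((np.array(q)-p)/(n-i))  # shift along axes as they stand before the turn
            print("  ",(dr).round(3).tolist(),(d*100).round(2).tolist())
            p=p+R.apply(d); R=R*Ro.from_rotvec(dr)
def down(a): # tool down, y axis at world angle a deg
    a=np.radians(a); y=[np.cos(a),np.sin(a),0]; z=[0,0,-1]
    return Ro.from_matrix(np.c_[np.cross(y,z),y,z])
E
python3 - <<'E'
from plan import *
D=down(35.5)
plan([([.41,.03,.25],D,9),([.46,-.384,.25],D,8)])
E
```

```text
from [0.206 0.483 0.231] n 9
   [0.0, -0.0, 0.061] [-4.06, -3.74, -0.21]
   [0.0, -0.0, 0.061] [-4.28, -3.48, -0.21]
   [0.0, -0.0, 0.061] [-4.48, -3.22, -0.21]
   [0.0, -0.0, 0.061] [-4.67, -2.94, -0.21]
   [0.0, -0.0, 0.061] [-4.84, -2.65, -0.21]
   [0.0, -0.0, 0.061] [-4.99, -2.35, -0.21]
   [0.0, -0.0, 0.061] [-5.12, -2.04, -0.21]
   [0.0, -0.0, 0.061] [-5.24, -1.73, -0.21]
   [0.0, -0.0, 0.061] [-5.33, -1.41, -0.21]
from [0.41 0.03 0.25] n 8
   [0.0, -0.0, -0.0] [-4.58, -2.5, -0.0]
   [0.0, -0.0, -0.0] [-4.58, -2.5, -0.0]
   [0.0, -0.0, -0.0] [-4.58, -2.5, -0.0]
   [0.0, -0.0, -0.0] [-4.58, -2.5, -0.0]
   [0.0, -0.0, -0.0] [-4.58, -2.5, -0.0]
   [0.0, -0.0, -0.0] [-4.58, -2.5, -0.0]
   [0.0, -0.0, -0.0] [-4.58, -2.5, -0.0]
   [0.0, -0.0, -0.0] [-4.58, -2.5, -0.0]
```

```bash
python3 -m jog '[[[0,0,0.061,-4.1,-3.7,-0.2,100],[0,0,0.061,-4.3,-3.5,-0.2,100],[0,0,0.061,-4.5,-3.2,-0.2,100],[0,0,0.061,-4.7,-2.9,-0.2,100],[0,0,0.061,-4.8,-2.7,-0.2,100],[0,0,0.061,-5,-2.4,-0.2,100],[0,0,0.061,-5.1,-2,-0.2,100],[0,0,0.061,-5.2,-1.7,-0.2,100]]]' 90
python3 -m jog '[[[0,0,0.061,-5.3,-1.4,-0.2,100],[0,0,0,-4.6,-2.5,0,100],[0,0,0,-4.6,-2.5,0,100],[0,0,0,-4.6,-2.5,0,100],[0,0,0,-4.6,-2.5,0,100],[0,0,0,-4.6,-2.5,0,100],[0,0,0,-4.6,-2.5,0,100],[0,0,0,-2.2,-1.2,0,100]]]'
python3 - <<'E'
from plan import *
c=ctrl.camera("wrist"); cv2.imwrite("pics/w1.png",c["frame"])
P=cloud(c); z=P[...,2]; d=np.hypot(P[...,0]-.462,P[...,1]+.386)
q=P[(d<.07)&(z>.1)&(z<.116)&(c["z_map"]>0)][:,:2].astype(np.float32)*1000
print(len(q),cv2.minAreaRect(q))
for k in("tamper_grip","tamper"):
    print(k,[(round(D["p"],2),w(D["point"],c).round(3)) for D in ctrl.mark_of(c,k)])
plan([([.46,-.384,.25],down(35.5),1)])
E
```

```text
clock: 2.2
tool_pos: [0.3882, 0.079, 0.2477]
tool_rot: [0.0, 0.432, 0.902, 0.0]
contact_force: [1.3, -0.2, 1.4]
width: 0.996
grip_force: 0.0
clock: 3.2
tool_pos: [0.4505, -0.3088, 0.2489]
tool_rot: [-0.0, 0.46, 0.888, -0.0]
contact_force: [0.2, -0.2, 0.6]
width: 0.996
grip_force: 0.0
1940 ((459.9227294921875, -387.7137756347656), (26.129846572875977, 64.99783325195312), 36.431427001953125)
tamper_grip [(0.9, array([ 0.643, -0.405,  0.078])), (0.76, array([ 0.465, -0.389,  0.08 ])), (0.58, array([ 0.265, -0.336,  0.077]))]
tamper [(0.94, array([ 0.463, -0.389,  0.001])), (0.79, array([ 0.269, -0.335,  0.001])), (0.65, array([ 0.642, -0.404, -0.002]))]
from [ 0.45  -0.307  0.249] n 1
   [0.0, -0.001, -0.003] [-6.86, -3.68, -0.13]
```

View pics/w1.png

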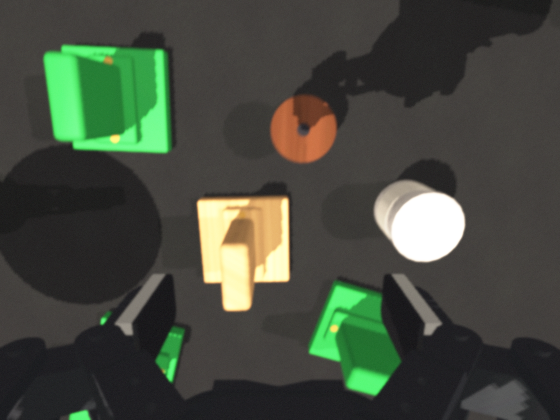

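The wrist view shows the wooden tamper at (245,240) with its grip across the closing line, the spool at (303,128) and the tin at (420,220). I use (0.460,-0.387) and yaw 36°.

```bash
python3 - <<'E'
from plan import *
D=down(36)
plan([([.46,-.387,.25],D,2),([.46,-.387,.06],D,4)])
E
```

```text
from [ 0.45  -0.307  0.249] n 2
   [0.0, -0.001, -0.006] [-3.55, -1.92, -0.07]
   [0.0, -0.001, -0.006] [-3.54, -1.95, -0.07]
from [ 0.46  -0.387  0.25 ] n 4
   [0.0, -0.0, -0.0] [-0.0, -0.0, 4.75]
   [0.0, -0.0, -0.0] [-0.0, -0.0, 4.75]
   [0.0, -0.0, -0.0] [-0.0, -0.0, 4.75]
   [0.0, -0.0, -0.0] [-0.0, -0.0, 4.75]
```

```bash
python3 -m jog '[[[0,0,-0.006,-3.6,-1.9,0,100],[0,0,-0.006,-3.5,-1.9,0,100],[0,0,0,0,0,0,100],[0,0,0,0,0,4,100],[0,0,0,0,0,4,100],[0,0,0,0,0,3,100]]]'
python3 - <<'E'
from plan import *
plan([([.46,-.387,.06],down(36),1)])
E
```

```text
clock: 4.1
tool_pos: [0.4609, -0.3834, 0.138]
tool_rot: [-0.001, 0.453, 0.892, 0.001]
contact_force: [0.1, -0.1, 0.7]
width: 0.995
grip_force: 0.0
from [ 0.461 -0.383  0.138] n 1
   [0.0, -0.002, 0.003] [-0.26, -0.29, 7.8]
```

```bash
python3 -m jog '[[[0,0,0,-0.2,-0.2,3,100],[0,0,0,0,0,3,100],[0,0,0,0,0,1.8,100],[0,0,0,0,0,0,100],[0,0,0,0,0,0,20],[0,0,0,0,0,0,10],[0,0,0,0,0,0,10],[0,0,0,0,0,0,10]]]' 90
python3 -m jog '[[[0,0,0,0,0,0,10],[0,0,0,0,0,0,10]]]'
python3 - <<'E'
from plan import *
p,R,s=tool();print(p,R.as_matrix().round(3),s["width"],s["grip_force"],s["contact_force"])
E
```

```text
clock: 5.1
tool_pos: [0.4608, -0.3892, 0.0621]
tool_rot: [0.001, 0.453, 0.891, -0.0]
contact_force: [-1.3, 0.2, 4.6]
width: 0.291
grip_force: 89.4
clock: 5.35
tool_pos: [0.4608, -0.3891, 0.0621]
tool_rot: [0.001, 0.453, 0.891, -0.0]
contact_force: [-1.7, 1.0, 6.0]
width: 0.294
grip_force: 89.4
[ 0.46077776 -0.38914188  0.06207847] [[-0.589  0.808  0.001]
 [ 0.808  0.589 -0.001]
 [-0.001  0.    -1.   ]] 0.29446110846287854 89.44555521011353 [-1.73633613  1.01743838  6.04686048]
```

```bash
cat > tgt.py <<'E'
from plan import *
from box import fr
B=np.array([.5578,.1445,.0904]); F=fr(np.radians(4.3)); M=F.as_matrix()
T=Ro.from_matrix(np.c_[np.cross(M[:,0],-M[:,2]),M[:,0],-M[:,2]])
FACE=.062
def at(x,y,z): return B+F.apply([x,y,z+FACE])   # TCP for face centre at box x,y,z
def face():
    p,R,s=tool(); f=F.inv().apply(p+R.apply([0,0,FACE])-B)
    print("face",(f*1000).round(1),"tilt",np.degrees((T.inv()*R).as_rotvec()).round(2),"clk",s["clock"],"F box",F.inv().apply(s["contact_force"]).round(1),"q",np.round(s["joint_pos"],2),"w",round(s["width"],3))
E
python3 - <<'E'
from tgt import *
plan([([.461,-.389,.30],down(36),5),(at(-.013,0,.13),T,14)])
E
```

```text
from [ 0.461 -0.389  0.062] n 5
   [0.0, 0.0, 0.0] [-0.01, 0.01, -4.76]
   [0.0, 0.0, 0.0] [-0.0, 0.01, -4.76]
   [0.0, 0.0, 0.0] [-0.0, 0.01, -4.76]
   [0.0, 0.0, 0.0] [-0.0, 0.01, -4.76]
   [0.0, 0.0, 0.0] [-0.0, 0.01, -4.76]
from [ 0.461 -0.389  0.3  ] n 14
   [-0.036, -0.01, 0.039] [3.08, 2.15, 0.36]
   [-0.036, -0.01, 0.039] [3.16, 2.01, 0.4]
   [-0.036, -0.01, 0.039] [3.24, 1.87, 0.44]
   [-0.036, -0.01, 0.039] [3.32, 1.73, 0.47]
   [-0.036, -0.01, 0.039] [3.39, 1.58, 0.49]
   [-0.036, -0.01, 0.039] [3.45, 1.43, 0.51]
   [-0.036, -0.01, 0.039] [3.51, 1.28, 0.53]
   [-0.036, -0.01, 0.039] [3.56, 1.12, 0.53]
   [-0.036, -0.01, 0.039] [3.61, 0.97, 0.54]
   [-0.036, -0.01, 0.039] [3.64, 0.81, 0.53]
   [-0.036, -0.01, 0.039] [3.68, 0.65, 0.52]
   [-0.036, -0.01, 0.039] [3.71, 0.49, 0.5]
   [-0.036, -0.01, 0.039] [3.73, 0.32, 0.48]
   [-0.036, -0.01, 0.039] [3.74, 0.16, 0.45]
```

```bash
python3 -m jog '[[[0,0,0,0,0,-2,10],[0,0,0,0,0,-4,10],[0,0,0,0,0,-5,10],[0,0,0,0,0,-5,10],[0,0,0,0,0,-5,10],[0,0,0,0,0,-3,10],[0,0,0,0,0,0,10],[0,0,0,0,0,0,10]]]'
python3 -m jog '[[[-0.036,-0.01,0.039,3.1,2.1,0.4,10],[-0.036,-0.01,0.039,3.2,2,0.4,10],[-0.036,-0.01,0.039,3.2,1.9,0.4,10],[-0.036,-0.01,0.039,3.3,1.7,0.5,10],[-0.036,-0.01,0.039,3.4,1.6,0.5,10],[-0.036,-0.01,0.039,3.5,1.4,0.5,10],[-0.036,-0.01,0.039,3.5,1.3,0.5,10],[0,0,0,0,0,0,10]]]'
python3 - <<'E'
from tgt import *
p,R,s=tool();print(s["contact_force"],s["width"],s["wrist_torque"])
plan([(at(-.013,0,.13),T,7)])
E
```

```text
clock: 6.35
tool_pos: [0.4601, -0.3882, 0.2989]
tool_rot: [-0.002, 0.453, 0.891, 0.001]
contact_force: [-0.1, -0.1, -4.3]
width: 0.294
grip_force: 89.0
clock: 7.35
tool_pos: [0.4525, -0.1232, 0.2741]
tool_rot: [0.085, 0.566, 0.815, 0.096]
contact_force: [0.4, -1.3, -3.4]
width: 0.298
grip_force: 89.0
[ 0.38577569 -1.31637714 -3.44931516] 0.29836414993286053 [-0.04834146  0.29696028 -0.02122673]
from [ 0.453 -0.123  0.274] n 7
   [-0.037, -0.011, 0.039] [3.5, 1.16, 0.55]
   [-0.037, -0.011, 0.039] [3.54, 1.0, 0.55]
   [-0.037, -0.011, 0.039] [3.59, 0.85, 0.54]
   [-0.037, -0.011, 0.039] [3.62, 0.69, 0.53]
   [-0.037, -0.011, 0.039] [3.65, 0.53, 0.51]
   [-0.037, -0.011, 0.039] [3.67, 0.37, 0.49]
   [-0.037, -0.011, 0.039] [3.69, 0.21, 0.46]
```

```bash
python3 -m jog '[[[-0.037,-0.011,0.039,3.5,1.2,0.5,10],[-0.037,-0.011,0.039,3.5,1,0.5,10],[-0.037,-0.011,0.039,3.6,0.8,0.5,10],[-0.037,-0.011,0.039,3.6,0.7,0.5,10],[-0.037,-0.011,0.039,3.6,0.5,0.5,10],[-0.037,-0.011,0.039,3.7,0.4,0.5,10],[-0.037,-0.011,0.039,3.7,0.2,0.5,10],[0,0,0,0,0,0,10]]]'
python3 - <<'E'
from tgt import *
face(); plan([(at(-.02,0,.1),T,1)])
c=ctrl.camera("scene"); u,v=pix(B,c); cv2.imwrite("pics/s2.png",cv2.resize(c["frame"][v-130:v+70,u-130:u+130],None,fx=3,fy=3))
E
```

```text
clock: 8.35
tool_pos: [0.4521, 0.1349, 0.2509]
tool_rot: [0.175, 0.657, 0.708, 0.188]
contact_force: [0.6, -0.1, -3.3]
width: 0.302
grip_force: 89.3
face [-11.9  -1.8 130.1] tilt [ 0.23 -0.11 -0.01] clk 8.35 F box [-1.1 -0.1 -3.1] q [ 0.16 -0.02  2.04 -0.07  0.61  0.13] w 0.302
from [0.452 0.135 0.251] n 1
   [-0.004, 0.002, 0.0] [0.17, -0.82, 3.01]
```

View pics/s2.png

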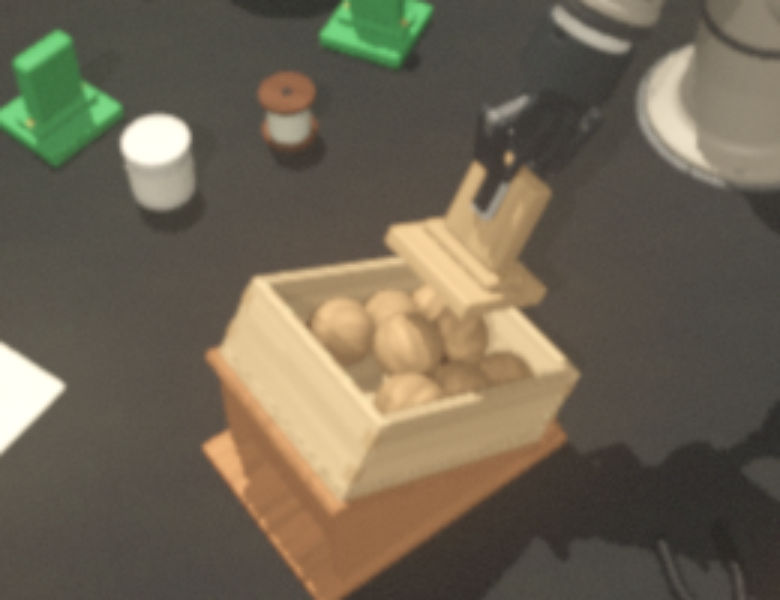

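The tamper is held parallel to the rim over the box, and the riders show at (405,340) and (435,300). Now I press in steps.

```bash
python3 -m jog '[[[0,0,0,0.2,-0.6,1,10],[0,0,0,0,0,1.5,10],[0,0,0,0,0,1.3,10],[0,0,0,0,0,0.4,10],[0,0,0,0,0,0,10]]]' 110
python3 -c "from tgt import *; face()"
python3 -m jog '[[[0,0,0,0,0,0.2,10],[0,0,0,0,0,0.2,10],[0,0,0,0,0,0.2,10],[0,0,0,0,0,0,10]]]'
python3 -c "from tgt import *; face()"
```

```text
clock: 9.02
tool_pos: [0.4694, 0.1356, 0.2134]
tool_rot: [0.177, 0.659, 0.706, 0.189]
contact_force: [0.5, -0.3, -3.4]
width: 0.291
grip_force: 108.3
face [-15.4  -2.5  89. ] tilt [ 0.01 -0.23  0.25] clk 9.025 F box [-1.3 -0.4 -3.2] q [ 0.15  0.07  2.07 -0.09  0.48  0.15] w 0.291
clock: 9.52
tool_pos: [0.4723, 0.1363, 0.2086]
tool_rot: [0.177, 0.658, 0.707, 0.189]
contact_force: [-0.1, -0.1, -2.0]
width: 0.291
grip_force: 108.2
face [-15.3  -2.   83.3] tilt [-0.04 -0.2   0.21] clk 9.525 F box [-1.1 -0.1 -1.7] q [ 0.15  0.08  2.07 -0.09  0.47  0.15] w 0.291
```

```bash
for i in 1; do python3 -m jog '[[[0,0,0,0.2,0,0.1,10],[0,0,0,0,0,0.15,10],[0,0,0,0,0,0.15,10],[0,0,0,0,0,0,10]]]' >/dev/null; done
python3 -c "from tgt import *; face()"
python3 -m jog '[[[0,0,0,0,0,0.15,10],[0,0,0,0,0,0.15,10],[0,0,0,0,0,0,10]]]' >/dev/null
python3 -c "from tgt import *; face()"
```

```text
face [-15.3  -0.1  79.2] tilt [-0.03 -0.2   0.21] clk 10.025 F box [-2.  -0.2 -3.5] q [ 0.16  0.09  2.07 -0.1   0.46  0.17] w 0.292
face [-14.6  -0.   77.1] tilt [-0.13 -0.2   0.21] clk 10.4 F box [-1.8 -0.5 10.6] q [ 0.16  0.09  2.08 -0.1   0.45  0.17] w 0.294
```

```bash
python3 -m jog '[[[0,0,0,0,0,0.1,10],[0,0,0,0,0,0.1,10],[0,0,0,0,0,0,10]]]' >/dev/null
python3 -c "from tgt import *; face()"
python3 -m jog '[[[0,0,0,0,0,0.1,10],[0,0,0,0,0,0.1,10],[0,0,0,0,0,0,10]]]' >/dev/null
python3 -c "from tgt import *; face()"
```

```text
face [-14.    0.1  76.2] tilt [-0.21 -0.19  0.2 ] clk 10.775 F box [-4.4 -0.8 26.1] q [ 0.16  0.1   2.08 -0.1   0.45  0.17] w 0.29
face [-13.6   0.2  75.3] tilt [-0.27 -0.18  0.19] clk 11.15 F box [-6.3  0.1 43. ] q [ 0.16  0.1   2.08 -0.1   0.44  0.17] w 0.291
```

```bash
python3 -m jog '[[[0,0,0,0,0,0,10],[0,0,0,0,0,0,10],[0,0,0,0,0,0,10],[0,0,0,0,0,0,10]]]' 120 >/dev/null
python3 - <<'E'
from tgt import *
face(); s=ctrl.get_state(); print("torque tool",tool()[1].inv().apply(s["wrist_torque"]).round(2))
c=ctrl.camera("scene")
for D in ctrl.mark_of(c,"float0"):
    if D["p"]>.25: print(round(D["p"],2),(F.inv().apply(w(D["point"],c)-B)*1000).round(0))
for D in ctrl.mark_of(c,"tamper"): print("t",round(D["p"],2),(F.inv().apply(w(D["point"],c)-B)*1000).round(0))
u,v=pix(B,c); cv2.imwrite("pics/s3.png",cv2.resize(c["frame"][v-90:v+50,u-90:u+90],None,fx=4,fy=4))
E
```

```text
face [-13.6   0.2  75.3] tilt [-0.28 -0.18  0.18] clk 11.65 F box [-6.8 -0.1 42.1] q [ 0.16  0.1   2.08 -0.1   0.44  0.17] w 0.291
torque tool [ 2.43 -0.3  -0.04]
0.67 [ 38. -51.  28.]
0.67 [39. 43. 32.]
0.59 [-85.  49.  28.]
0.56 [ 6. -3. 48.]
0.55 [-26.  46.  34.]
0.41 [-24. -51.  31.]
t 0.97 [-14.   4.  81.]
t 0.72 [-326. -458.   86.]
t 0.66 [  -8. -550. -100.]
```

View pics/s3.png

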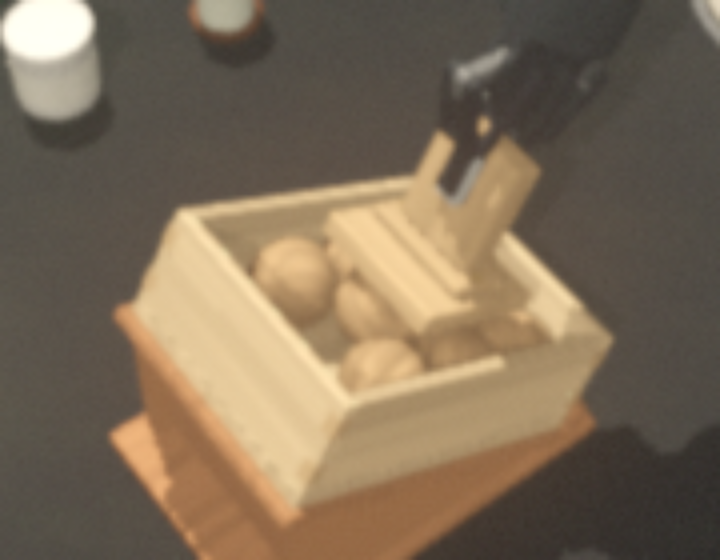

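Row 3 has crept up, but the moment puts most of the load on the lower rider. I'll back off and press the upper rider alone first, since it only has to move row 3.

```bash
python3 -m jog '[[[0,0,0,0,0,-0.8,10],[0,0,0,0,0,-1,10],[0,0,0,0,2.5,0,10],[0,0,0,0,2.7,0,10],[0,0,0,0,0,0,10],[0,0,0,0,0,0,10]]]' >/dev/null
python3 -c "
from tgt import *; face(); print(tool()[1].inv().apply(ctrl.get_state()['wrist_torque']).round(2))"
python3 -m jog '[[[0,0,0,0,0,0.6,10],[0,0,0,0,0,0.4,10],[0,0,0,0,0,0.2,10],[0,0,0,0,0,0.2,10],[0,0,0,0,0,0,10]]]' >/dev/null
python3 -c "
from tgt import *; face(); print(tool()[1].inv().apply(ctrl.get_state()['wrist_torque']).round(2))"
```

```text
face [34.9 -0.4 90. ] tilt [ 0.12 -0.22  0.22] clk 12.55 F box [-1.6  1.2 -2. ] q [ 0.15  0.11  1.94 -0.07  0.58  0.13] w 0.29
[ 0.59  0.04 -0.01]
face [36.8 -0.3 76.3] tilt [-0.04 -0.2   0.21] clk 13.175 F box [-2.2  0.1 -1.2] q [ 0.15  0.14  1.94 -0.08  0.54  0.13] w 0.289
[ 0.57 -0.03  0.02]
```

```bash
for r in 1; do python3 -m jog '[[[0,0,0,0,0.2,0.15,10],[0,0,0,0,0,0.15,10],[0,0,0,0,0,0,10]]]' >/dev/null; done
python3 -c "from tgt import *; face()"
python3 -m jog '[[[0,0,0,0,0,0.1,10],[0,0,0,0,0,0.1,10],[0,0,0,0,0,0,10]]]' >/dev/null
python3 -c "
from tgt import *; face(); print(tool()[1].inv().apply(ctrl.get_state()['wrist_torque']).round(2))"
```

```text
face [39.2 -0.3 73.4] tilt [-0.08 -0.2   0.22] clk 13.55 F box [-1.2  0.4 -0.7] q [ 0.15  0.15  1.93 -0.08  0.54  0.13] w 0.291
face [38.9 -0.3 71.3] tilt [-0.05 -0.2   0.22] clk 13.925 F box [-1.1  0.9  0.6] q [ 0.15  0.15  1.93 -0.08  0.54  0.13] w 0.29
[ 0.54 -0.02  0.01]
```

```bash
for r in 1 2; do python3 -m jog '[[[0,0,0,0,0,0.1,10],[0,0,0,0,0,0.1,10],[0,0,0,0,0,0.1,10],[0,0,0,0,0,0,10]]]' >/dev/null
python3 -c "from tgt import *; face()"; done
python3 - <<'E'
from tgt import *
c=ctrl.camera("scene")
for D in ctrl.mark_of(c,"float0"):
    if D["p"]>.2: print(round(D["p"],2),(F.inv().apply(w(D["point"],c)-B)*1000).round(0))
E
```

```text
face [38.5 -0.4 68.1] tilt [-0.01 -0.21  0.22] clk 14.425 F box [-0.8  0.4 -1.9] q [ 0.15  0.16  1.94 -0.08  0.53  0.13] w 0.293
face [38.7 -0.4 65.2] tilt [-0.03 -0.21  0.22] clk 14.925 F box [-1.7  0.4 -3.2] q [ 0.15  0.16  1.94 -0.08  0.52  0.13] w 0.292
0.71 [-26.  43.  34.]
0.59 [-60.  -4.  46.]
0.46 [-85.  45.  30.]
0.45 [47. 45. 30.]
0.41 [ 46. -52.  29.]
```

```bash
python3 -m jog '[[[0,0,0,0,0,0.1,10],[0,0,0,0,0,0.1,10],[0,0,0,0,0,0.1,10],[0,0,0,0,0,0,10]]]' >/dev/null
python3 -c "from tgt import *; face()"
python3 -m jog '[[[0,0,0,0,0,0.1,10],[0,0,0,0,0,0.05,10],[0,0,0,0,0,0,10]]]' >/dev/null
python3 -c "from tgt import *; face()"
```

```text
face [38.7 -0.3 62.3] tilt [-0.03 -0.2   0.22] clk 15.525 F box [-1.5 -1.  -2.9] q [ 0.14  0.17  1.94 -0.08  0.52  0.13] w 0.291
face [38.8 -0.4 60.8] tilt [-0.04 -0.2   0.22] clk 15.9 F box [-2.5 -0.2 -2.1] q [ 0.14  0.17  1.94 -0.08  0.51  0.13] w 0.29
```

```bash
python3 -m jog '[[[0,0,0,0,0,-1,10],[0,0,0,0,0,-1.5,10],[0,0,0,0,0,0,10],[0,0,0,0,-3,0,10],[0,0,0,0,-3,0,10],[0,0,0,0,0,0,10],[0,0,0,0,0,0,10]]]' >/dev/null
python3 - <<'E'
from tgt import *
face()
for n in("scene","top"):
  c=ctrl.camera(n)
  for D in ctrl.mark_of(c,"float0"):
    if D["p"]>.2: print(n,round(D["p"],2),(F.inv().apply(w(D["point"],c)-B)*1000).round(0))
E
```

```text
face [-19.6   0.1  86.2] tilt [-0.18 -0.19  0.22] clk 16.775 F box [-0.9 -0.1 -1.5] q [ 0.16  0.07  2.09 -0.1   0.46  0.17] w 0.291
scene 0.88 [ 43. -52.  28.]
scene 0.64 [-26.  47.  34.]
scene 0.57 [14. -3. 33.]
scene 0.51 [48. 44. 31.]
scene 0.48 [-82.  46.  28.]
scene 0.44 [-27. -51.  30.]
scene 0.41 [-56.  -3.  47.]
top 0.83 [-24. -49.  35.]
top 0.82 [-87. -49.  32.]
top 0.72 [ 44. -53.  32.]
top 0.72 [47. 49. 30.]
top 0.59 [10.  2. 33.]
top 0.46 [-24.  46.  30.]
top 0.42 [-88.  51.  30.]
```

```bash
python3 -m jog '[[[0,0,0,0,-0.5,0.5,10],[0,0,0,0,0,0.3,10],[0,0,0,0,0,0.1,10],[0,0,0,0,0,0,10]]]' >/dev/null
python3 -c "from tgt import *; face()"
for r in 1 2; do python3 -m jog '[[[0,0,0,0,0,0.1,10],[0,0,0,0,0,0.1,10],[0,0,0,0,0,0,10]]]' >/dev/null
python3 -c "from tgt import *; face()"; done
```

```text
face [-26.4  -0.1  77. ] tilt [-0.02 -0.21  0.21] clk 17.475 F box [-3.2  0.6  4.8] q [ 0.16  0.09  2.1  -0.11  0.43  0.18] w 0.285
face [-25.8  -0.   75.7] tilt [-0.09 -0.2   0.2 ] clk 17.85 F box [-2.8  0.2 15.2] q [ 0.16  0.09  2.1  -0.11  0.43  0.18] w 0.29
face [-24.8   0.1  73.4] tilt [-0.2  -0.19  0.22] clk 18.225 F box [-0.6  0.2  6.5] q [ 0.16  0.09  2.1  -0.11  0.42  0.18] w 0.283
```

Moving down at around 10 N; continue.

```bash
for r in 1 2 3 4; do python3 -m jog '[[[0,0,0,0,0,0.1,10],[0,0,0,0,0,0.1,10],[0,0,0,0,0,0,10]]]' >/dev/null
python3 -c "from tgt import *; face()"; done
```

```text
face [-24.4   0.1  71.7] tilt [-0.24 -0.19  0.21] clk 18.6 F box [-1.2 -0.4 12. ] q [ 0.16  0.1   2.1  -0.11  0.41  0.18] w 0.289
face [-25.8  -0.   68.8] tilt [-0.08 -0.2   0.22] clk 18.975 F box [-0.8  1.2  0.6] q [ 0.16  0.11  2.11 -0.11  0.41  0.18] w 0.291
face [-26.4  -0.1  66.7] tilt [-0.02 -0.21  0.22] clk 19.35 F box [-1.8  0.1  0.4] q [ 0.16  0.11  2.11 -0.11  0.4   0.18] w 0.289
face [-26.3  -0.1  64.7] tilt [-0.03 -0.2   0.22] clk 19.725 F box [-0.6  0.6 -0.3] q [ 0.16  0.11  2.11 -0.12  0.4   0.18] w 0.284
```

```bash
python3 -m jog '[[[0,0,0,0,0.6,0.1,10],[0,0,0,0,0.6,0.1,10],[0,0,0,0,0,0,10]]]' >/dev/null
python3 - <<'E'
from tgt import *
face()
for n in("scene","top"):
  c=ctrl.camera(n)
  for D in ctrl.mark_of(c,"float0"):
    if D["p"]>.2: print(n,round(D["p"],2),(F.inv().apply(w(D["point"],c)-B)*1000).round(0))
E
for r in 1 2; do python3 -m jog '[[[0,0,0,0,0,0.1,10],[0,0,0,0,0,0.1,10],[0,0,0,0,0,0,10]]]' >/dev/null
python3 -c "from tgt import *; face()"; done
```

```text
face [-13.3  -0.2  62.6] tilt [-0.09 -0.2   0.23] clk 20.1 F box [-1.2  0.1 -2.4] q [ 0.15  0.13  2.08 -0.11  0.42  0.17] w 0.292
scene 0.78 [ 55. -49.  26.]
scene 0.61 [-13.  47.  34.]
scene 0.57 [22. -6. 31.]
scene 0.56 [-14. -50.  30.]
scene 0.47 [-82.  47.  28.]
top 0.89 [58. 48. 32.]
top 0.77 [-87. -47.  32.]
top 0.76 [ 55. -55.  31.]
top 0.61 [-17. -47.  33.]
top 0.6 [-12.  47.  30.]
top 0.43 [20.  4. 29.]
face [-14.1  -0.1  60.8] tilt [-0.05 -0.2   0.21] clk 20.675 F box [-1.2 -0.7 -0.2] q [ 0.15  0.13  2.08 -0.11  0.41  0.17] w 0.29
face [-14.   -0.2  58.9] tilt [-0.06 -0.2   0.22] clk 21.05 F box [-1.2 -0.3  1. ] q [ 0.15  0.14  2.08 -0.11  0.41  0.17] w 0.292
```

```bash
for r in 1 2; do python3 -m jog '[[[0,0,0,0,0,0.1,10],[0,0,0,0,0,0,10]]]' >/dev/null
python3 -c "from tgt import *; face()"; done
```

```text
face [-13.6  -0.1  58.7] tilt [-0.13 -0.2   0.21] clk 21.3 F box [-2.8 -1.3 13.7] q [ 0.15  0.14  2.08 -0.11  0.4   0.17] w 0.292
face [-12.8  -0.1  58.6] tilt [-0.23 -0.2   0.2 ] clk 21.55 F box [-4.7 -2.1 26.3] q [ 0.15  0.14  2.08 -0.11  0.4   0.17] w 0.29
```

```bash
python3 -m jog '[[[0,0,0,0,0,0,10],[0,0,0,0,0,0,10],[0,0,0,0,0,0,10],[0,0,0,0,0,0,10],[0,0,0,0,0,0,10],[0,0,0,0,0,0,10],[0,0,0,0,0,0,10]]]' >/dev/null
python3 -c "from tgt import *; face()"
python3 -m jog '[[[0,0,0,0,0,-0.08,10],[0,0,0,0,0,0,10],[0,0,0,0,0,0,10],[0,0,0,0,0,0,10],[0,0,0,0,0,0,10],[0,0,0,0,0,0,10],[0,0,0,0,0,0,10],[0,0,0,0,0,0,10]]]' >/dev/null
python3 -c "from tgt import *; face()"
python3 -m jog '[[[0,0,0,0,0,0,10],[0,0,0,0,0,0,10],[0,0,0,0,0,-0.3,10],[0,0,0,0,0,-1,10],[0,0,0,0,0,-3,10],[0,0,0,0,0,-5,10],[0,0,0,0,0,-3,10],[0,0,0,0,0,0,10]]]' >/dev/null
python3 - <<'E'
from tgt import *
face()
for n in("scene","top"):
  c=ctrl.camera(n)
  for D in ctrl.mark_of(c,"float0"):
    if D["p"]>.2: print(n,round(D["p"],2),(F.inv().apply(w(D["point"],c)-B)*1000).round(0))
  if n=="scene": u,v=pix(B,c); cv2.imwrite("pics/s4.png",cv2.resize(c["frame"][v-90:v+50,u-90:u+90],None,fx=4,fy=4))
p,R,s=tool()
print(p); plan([([.461,-.389,.30],down(36),14)])
E
```

```text
face [-12.8  -0.1  58.6] tilt [-0.23 -0.2   0.19] clk 22.425 F box [-3.  -2.1 25.8] q [ 0.15  0.14  2.08 -0.11  0.4   0.17] w 0.292
face [-12.9  -0.1  58.7] tilt [-0.2  -0.2   0.21] clk 23.425 F box [-2.5 -1.  15. ] q [ 0.15  0.14  2.08 -0.11  0.4   0.17] w 0.287
face [-12.7   0.6 182.6] tilt [-0.33 -0.16  0.21] clk 24.425 F box [-1.5 -0.3 -2.5] q [ 0.17 -0.13  2.   -0.08  0.74  0.15] w 0.293
scene 0.84 [ 56. -53.  30.]
scene 0.82 [-90. -49.  28.]
scene 0.67 [25. -1. 32.]
scene 0.57 [-52.  -3.  27.]
scene 0.56 [-86.  44.  27.]
scene 0.56 [56. 45. 30.]
scene 0.49 [-13. -50.  32.]
scene 0.47 [-13.  43.  36.]
top 0.83 [18. -1. 29.]
top 0.81 [-10.  45.  31.]
top 0.75 [ 55. -53.  27.]
top 0.75 [59. 50. 30.]
top 0.73 [-16. -47.  32.]
top 0.49 [-51.   1.  28.]
[0.42410671 0.134835   0.29174775]
from [0.424 0.135 0.292] n 14
   [0.036, 0.01, -0.039] [-3.75, 0.03, -0.05]
   [0.036, 0.01, -0.039] [-3.75, -0.12, -0.08]
   [0.036, 0.01, -0.039] [-3.74, -0.27, -0.12]
   [0.036, 0.01, -0.039] [-3.73, -0.42, -0.14]
   [0.036, 0.01, -0.039] [-3.7, -0.57, -0.16]
   [0.036, 0.01, -0.039] [-3.68, -0.72, -0.18]
   [0.036, 0.01, -0.039] [-3.64, -0.87, -0.19]
   [0.036, 0.01, -0.039] [-3.61, -1.02, -0.19]
   [0.036, 0.01, -0.039] [-3.56, -1.16, -0.19]
   [0.036, 0.01, -0.039] [-3.51, -1.31, -0.18]
   [0.036, 0.01, -0.039] [-3.46, -1.45, -0.17]
   [0.036, 0.01, -0.039] [-3.39, -1.59, -0.15]
   [0.036, 0.01, -0.039] [-3.33, -1.73, -0.13]
   [0.036, 0.01, -0.039] [-3.26, -1.86, -0.09]
```

View pics/s4.png

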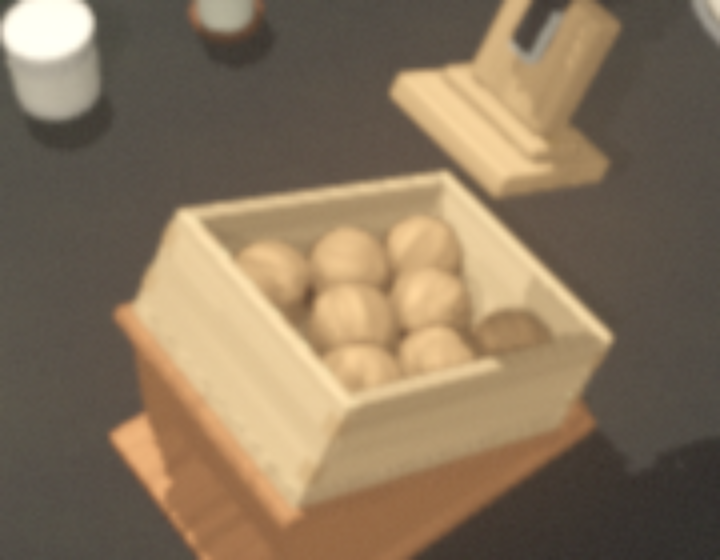

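All eight floats lie level with the tamper off; the middle pair shows at (352,318) and (430,298). Back to the tamper's own spot.

```bash
python3 -m jog '[[[0.036,0.01,-0.039,-3.7,0,0,10],[0.036,0.01,-0.039,-3.7,-0.1,-0.1,10],[0.036,0.01,-0.039,-3.7,-0.3,-0.1,10],[0.036,0.01,-0.039,-3.7,-0.4,-0.1,10],[0.036,0.01,-0.039,-3.7,-0.6,-0.2,10],[0.036,0.01,-0.039,-3.7,-0.7,-0.2,10],[0.036,0.01,-0.039,-3.6,-0.9,-0.2,10],[0.036,0.01,-0.039,-3.6,-1,-0.2,10]]]'
python3 -m jog '[[[0.036,0.01,-0.039,-3.6,-1.2,-0.2,10],[0.036,0.01,-0.039,-3.5,-1.3,-0.2,10],[0.036,0.01,-0.039,-3.5,-1.5,-0.2,10],[0.036,0.01,-0.039,-3.4,-1.6,-0.2,10],[0.036,0.01,-0.039,-3.3,-1.7,-0.1,10],[0.036,0.01,-0.039,-3.3,-1.9,-0.1,10],[0,0,0,0,0,0,10],[0,0,0,0,0,0,10]]]'
python3 - <<'E'
from plan import *
plan([([.461,-.389,.062],down(36),1)])
E
```

```text
clock: 25.62
tool_pos: [0.4448, -0.1643, 0.2966]
tool_rot: [0.079, 0.552, 0.826, 0.082]
contact_force: [1.2, 0.4, -2.8]
width: 0.293
grip_force: 119.0
clock: 26.62
tool_pos: [0.4598, -0.3881, 0.3016]
tool_rot: [0.004, 0.455, 0.891, 0.001]
contact_force: [-0.1, -0.8, -2.5]
width: 0.286
grip_force: 119.0
from [ 0.46  -0.388  0.302] n 1
   [0.004, 0.006, -0.001] [-0.01, -0.06, 23.96]
```

```bash
python3 -m jog '[[[0.004,0.006,0,0,0,4,10],[0,0,0,0,0,5,10],[0,0,0,0,0,5,10],[0,0,0,0,0,4,10],[0,0,0,0,0,3,10],[0,0,0,0,0,2,10],[0,0,0,0,0,0,10],[0,0,0,0,0,0,10]]]'
python3 - <<'E'
from plan import *
plan([([.461,-.389,.062],down(36),1)])
E
```

```text
clock: 27.62
tool_pos: [0.4609, -0.389, 0.0746]
tool_rot: [0.002, 0.454, 0.891, -0.001]
contact_force: [-0.6, 0.1, -3.4]
width: 0.291
grip_force: 118.9
from [ 0.461 -0.389  0.075] n 1
   [0.0, 0.004, -0.001] [0.0, 0.0, 1.26]
```

```bash
python3 -m jog '[[[0,0.003,0,0,0,0.6,10],[0,0,0,0,0,0.3,10],[0,0,0,0,0,0.1,10],[0,0,0,0,0,0,10]]]'
for r in 1 2; do python3 -m jog '[[[0,0,0,0,0,0.1,10],[0,0,0,0,0,0,10]]]' | grep -E "pos|contact"; done
```

```text
clock: 28.12
tool_pos: [0.4604, -0.389, 0.0634]
tool_rot: [-0.0, 0.454, 0.891, 0.0]
contact_force: [0.1, 0.1, -3.0]
width: 0.284
grip_force: 118.9
tool_pos: [0.4604, -0.3889, 0.0624]
contact_force: [0.1, -0.4, -3.7]
tool_pos: [0.4604, -0.389, 0.0622]
contact_force: [-3.0, 2.4, 5.0]
```

Contact with the bench. Release, but slowly, then back off straight up.

```bash
python3 -m jog '[[[0,0,0,0,0,0,40],[0,0,0,0,0,0,60],[0,0,0,0,0,0,100],[0,0,0,0,0,0,100],[0,0,0,0,0,0,100],[0,0,0,0,0,0,100]]]' 20
python3 -m jog '[[[0,0,0,0,0,-2,100],[0,0,0,0,0,-4,100],[0,0,0,0,0,-5,100],[0,0,0,0,0,-5,100],[0,0,0,0,0,-4,100],[0,0,0,0,0,0,100],[0,0,0,0,0,0,100]]]'
python3 - <<'E'
from tgt import *
for n in("scene","top"):
  c=ctrl.camera(n)
  if n=="scene": cv2.imwrite("pics/s5.png",c["frame"])
  for D in ctrl.mark_of(c,"float0"):
    if D["p"]>.3: print(n,round(D["p"],2),(F.inv().apply(w(D["point"],c)-B)*1000).round(0))
  for k in("tamper","spool","tin","pliers"):
    print(n,k,[(round(D["p"],2),w(D["point"],c).round(3)) for D in ctrl.mark_of(c,k) if D["p"]>.3])
c=ctrl.camera("wrist");P=cloud(c); z=P[...,2]; d=np.hypot(P[...,0]-.46,P[...,1]+.388)
m=(d<.06)&(z>.1)&(z<.12)&(c["z_map"]>0); q=P[m]; print(len(q),q.mean(0),cv2.minAreaRect(q[:,:2].astype(np.float32)*1000))
E
```

```text
clock: 29.38
tool_pos: [0.4604, -0.3889, 0.0614]
tool_rot: [-0.0, 0.454, 0.891, 0.0]
contact_force: [-1.4, -1.0, -0.5]
width: 0.999
grip_force: 0.0
clock: 30.25
tool_pos: [0.4602, -0.3887, 0.2607]
tool_rot: [-0.001, 0.454, 0.891, 0.0]
contact_force: [0.4, -0.5, -0.3]
width: 0.998
grip_force: 0.0
scene 0.8 [25. -6. 33.]
scene 0.73 [-16. -49.  30.]
scene 0.72 [-89. -47.  29.]
scene 0.71 [-51.  -4.  26.]
scene 0.59 [-85.  45.  29.]
scene 0.57 [-13.  44.  33.]
scene 0.57 [60. 45. 31.]
scene 0.51 [ 56. -51.  26.]
scene tamper [(0.84, array([ 0.431, -0.601,  0.005])), (0.81, array([ 0.641, -0.403, -0.001])), (0.68, array([ 0.457, -0.387,  0.002])), (0.63, array([ 0.269, -0.335,  0.   ]))]
scene spool [(0.63, array([ 0.438, -0.247, -0.002]))]
scene tin [(0.76, array([ 0.589, -0.251,  0.001])), (0.74, array([ 0.459, -0.388,  0.002])), (0.47, array([0.527, 0.189, 0.112]))]
scene pliers [(0.63, array([0.425, 0.449, 0.002]))]
top 0.96 [20.  1. 29.]
top 0.79 [57. 50. 29.]
top 0.76 [-14.  47.  30.]
top 0.71 [-52.   2.  29.]
top 0.7 [-86. -51.  33.]
top 0.68 [-13. -48.  32.]
top 0.6 [ 56. -54.  29.]
top 0.55 [-87.  53.  30.]
top tamper [(0.91, array([ 0.646, -0.405, -0.001])), (0.8, array([ 0.461, -0.381,  0.002])), (0.58, array([ 0.436, -0.596, -0.003]))]
top spool [(0.74, array([ 0.435, -0.25 ,  0.002]))]
top tin [(0.88, array([ 0.589, -0.251,  0.002])), (0.48, array([0.472, 0.092, 0.072]))]
top pliers [(0.89, array([ 0.425,  0.453, -0.004]))]
2134 [ 0.45886515 -0.38682251  0.10818302] ((459.8443603515625, -388.0050964355469), (26.015851974487305, 64.94495391845703), 35.704959869384766)
```

View pics/s5.png

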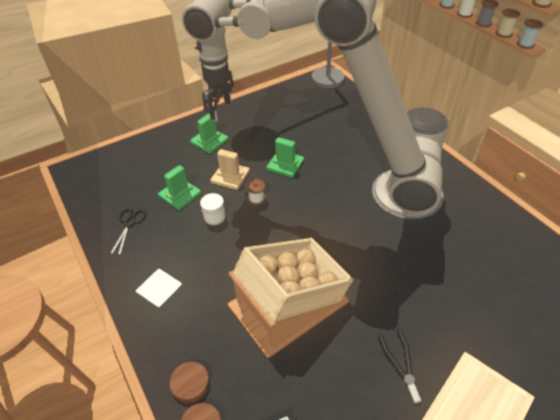

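The tamper stands upright at (230,170) with the gripper clear. The floats lie level in the box at (293,270), and the spool, tin and pliers have not moved.

```bash
python3 -c "from station import ctrl; print(ctrl.finish_job())"
```

```text
the job is handed in; nothing more can be done
None
```

I handed the job in at about 30 s: all eight floats are level under the rim and were leaned on for about a second at roughly 17 N, the tamper is back upright on the bench and released, and the spool, tin and pliers have not moved; no verdict came back, and an early try at pressing both riders at once reached about 45 N on the tamper, mostly on the lower float, before I backed off.

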